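Put the stapler away and shut the desk drawers

ROBOT

A 6-joint arm with a two-finger parallel gripper is mounted at the origin on the work surface. World frame = base frame: x ahead of the robot, y to its left, z up, the work surface at z = 0. Lengths are in m, angles in rad, forces in N, time in s.
With the tool pointing down it reaches from about 0.4 to 0.925 m from the base axis. Payload 12.5 kg.
Tool frame: the origin (TCP) lies midway between the tips of the shut fingers; the grasp point (between the pads) lies hold_point_z behind it (hold_point_z is the distance from the TCP to the grasp point, in m); z points along the fingers, y is the line along which they close (so a half turn about z gives the same grasp; the last joint's range is limited). The gripper opens to 95 mm and grips with 3 to 60 N. Pads are 20 mm wide; open, the fingers measure 119 mm over their backs; the gripper's body (75 mm by 180 mm) begins 59 mm behind the grasp point.
Start: joints at [-1.29, 0.491, 1.559, -0, 1.092, -0.106], TCP at [0.236, -0.579, 0.215] pointing down, gripper open.
Joint ranges: [-3.1, 3.1], [-0.84, 2.19], [0.05, 2.79], [-1.13, 4.28], [0.06, 2.93], [-2.69, 2.69]. Speed limits (rad/s): [2.22, 2.22, 2.79, 3.14, 3.14, 3.14].

INTERFACE

Orientations are given as a rotation vector (axis times angle).
In Python, from station import * gives the robot as it stands.
- The arm moves only by the tool carry_out, never from a script. Its argument "plan" is a list of rows, each an object of numbers: "fingers": the finger opening in mm, from 0 to 95.1; "tx", "ty", "tz": the shift along the tool's x, y, z as a fraction of full scale; "turn": the turn about the tool's z as a fraction of full scale. A call has 1 to 12 rows; each row shifts and turns the commanded pose from where the row before left it, along the tool's axes as they then stand; what a row does not reach is not made up. Full scale, the value 1, is 60 mm for a shift and 0.12 rad for a turn. A row lasts 1/8 s, in which the tool goes at most 62.5 mm and 10.7 degrees, less where a joint would pass 70% of its speed; a pose out of reach is approached as far as the arm can. A call with a number of a shift or a turn outside -1 to 1 is refused whole. A call with a gripper value outside its range is refused whole. The fingers move at their own pace and stop on an object; "newtons" is the grip in N (left out, the last holds). Time passes only in rows, so rows that do not move let the fingers close. It gives the time, the measured TCP pose, the force, the opening and the grip force at its end, in the units of the state.
- state(): the state, without advancing time (a new reading comes with each control period).
- camera(name): name is "scene" or "top" or "wrist"; returns a dict with "frame" (420x560x3 uint8, blue, green, red), "fx", "fy", "cx", "cy" (pixels), "rvec" (rotation vector, rad) and "tvec" (3), from world to camera coordinates, as OpenCV has them; the wrist camera has in their place "tool_from_camera" (4x4, takes a point from camera to tool coordinates, whose origin is the TCP and whose axes are the flange's). Camera axes: x right, y down, z forward; pixel columns grow to the right and rows downward; lengths in m; the calibration is good to about 2 mm. A picture is of the moment at which its call begins: read the wrist's pose just before it. There is no depth.
- sign_off(): hands the job in; it is judged then, once.
The state is a dict: "time": time; "joints": joint angles; "qd": joint speeds; "effort": joint torques, N m; "tool_pos": TCP position; "ee_rot": TCP orientation; "ft_force": force on the tool from outside, world axes, zero at the start; "moment": the same for the moment, N m; "opening": opening from 0.0 (shut) to 1.0 (fully open); "grasp_force": force on a finger pad.
Only numpy, scipy, OpenCV 4.12 (cv2) and the standard library are available. Lean on these libraries where they do the work, as an engineer would, in place of code of your own. Each camera call takes 0.05 s, during which the arm holds its last target. There are 200 camera calls.

TASK

Both drawers of the little white desk organiser have been left open, the upper one hanging over the lower. First push the upper drawer home until it seats past its catch, then lay the stapler gently, on its base, in the empty wide compartment of the lower drawer and let go of it, and then push the lower drawer home past its catch as well. Do not slam the drawers, and leave everything else on the desk where it stands.

Things in the scene. Friction and masses are not known exactly. Their poses are not given: they have to be found in the camera images.
- unit: white desk organiser, fixed, stepped: lower tier 260 (x) x 200 (y) mm, 80 mm high; upper tier 210 x 200 mm, set back 50 mm, 136 mm high (a dish on its back part reaches 146). Origin on the desk under the lower tier's centre: lower tier's front edge at x = -130 mm, upper's at -80 mm. +x points into it: drawers open along -x, are pushed home along +x
- upper_drawer (a joint): opening of the upper drawer in m: 0 fully home, grows as it comes out, at most 0.18. From 16 mm before home a sprung catch resists with up to about 6 N; its peak is 7 mm before home, then the drawer snaps in. Sliding friction about 1 N
- lower_drawer (a joint): opening of the lower drawer in m, the same catch and friction: 0 is fully home
- upper_pull (a point): middle of the outer face of the upper drawer's pull, a wooden bar 60 mm wide (y), 14 mm high, standing 10 mm off the front plate, which is 198 mm wide, 8 mm thick and spans 83 to 129 mm above the desk. Axes as unit; moves with the drawer
- lower_pull (a point): middle of the outer face of the lower drawer's pull, same bar; the front plate is 198 mm wide, 8 mm thick and spans 5 to 72 mm above the desk. Axes as unit; moves with the drawer
- lower_lane (a point): point on the lower drawer's floor (10 mm above the desk), mid-width of its wide compartment, 63 mm behind the front plate's inner face; moves with the drawer, axes as unit. Compartment 107 (y) x 190 (x) mm, side wall 58, divider 48 mm above the desk; open from above only as far as pulled out; 64 mm high under the tier. The narrow one at -y holds fixed pens
- stapler: compact black stapler, 100 mm long along its x, standing on its base: base 34 mm wide, 8 mm thick; upper arm 30 mm wide (y) from 27 to 50 mm above its underside; 0.15 to 0.3 kg; origin under its centre, z up
- punch: bystander: black two-hole paper punch, 110 x 66 mm, 62 mm high; origin under its centre
- tape: bystander: black desk tape dispenser with a clear roll, 125 x 52 mm, 70 mm high; origin under its centre
- mug: bystander: white mug, radius 40 mm, 85 mm high, handle to its own +y (reaches about 75 mm from the axis); origin under its centre
- phone: bystander: black phone lying flat, 148 x 72 x 9 mm; origin under its centre, long side along its x
- mouse: bystander: white computer mouse, 105 x 60 mm, 34 mm high; origin under its centre
- candle: bystander: candle jar of green glass with a white lid, radius 34 mm, 80 mm high; origin under its centre

How it is judged:
By the outcome, as a careful person would: the job done as asked, in the order asked, and still so for the second after the job is handed in, with the robot touching nothing.
It also fails if it takes over 67 s, if anything falls off the work surface, if the arm or the gripper's body presses on something with over 40 N, if the wrist force passes 120 N, or if a joint passes its speed limit or range.

## Working session

There is one attempt and no reset: what is moved stays moved. The work goes in short steps, Python scripts to look and compute and a tool call to move; the robot and the scene stay as the last step left them, time stands still between calls to the robot, and variables do not carry over. Pictures are saved under pics/ and viewed, at most 10 in all, crops included, and the job is handed in when it is done.

Besides the shell and the picture viewer there is one more tool, called after ">>>" by a JSON object that holds its "fn" and its "kwargs", one argument or row to a line. carry_out: Moves the arm, as the interface text tells. Shift numbers are shares of 60 mm and turn numbers shares of 0.12 rad, none past 1 either way. Its arguments: {"type":"object","properties":{"plan":{"type":"array"},"newtons":{"type":"number"}},"required":["plan"]}

```bash
mkdir -p pics; ls; python3 - <<'E'
from station import *
import cv2,pickle
s=state();print(s)
d={}
for n in("top","scene","wrist"):
    c=camera(n);d[n]=c;cv2.imwrite(f"pics/{n}0.png",c["frame"]);print(n,{k:v for k,v in c.items() if k!="frame"})
pickle.dump(d,open("c0.pkl","wb"))
E
```

```text
pics
{'time': 0.0, 'joints': array([-1.28962473e+00,  4.91536688e-01,  1.55946814e+00,  2.87273972e-07,
        1.09170386e+00, -1.05602267e-01]), 'qd': array([-0.00097682,  0.001556  ,  0.00111265,  0.00073344, -0.00200259,
        0.0010088 ]), 'effort': array([ 1.03582970e-03, -6.12654519e+01, -2.58175188e+01,  6.93230052e-02,
        4.82387957e-02, -1.29408932e-04]), 'tool_pos': array([ 0.23570031, -0.57857754,  0.21406952]), 'ee_rot': array([-3.08193908e+00, -6.03549303e-01,  1.53241431e-04]), 'ft_force': array([ 0.3380794 , -0.31639197, -0.08308397]), 'moment': array([ 0.03429234, -0.03966939, -0.02287611]), 'grasp_force': 0.0, 'opening': 1.0000670652030152}
top {'fx': 381.9014843582839, 'fy': 381.9014843582839, 'cx': 280.0784720302366, 'cy': 209.09510849268392, 'rvec': array([ 2.18862471, -2.18131493,  0.07560671]), 'tvec': array([-0.00551067,  0.61419256,  1.11952887])}
scene {'fx': 478.6945804580801, 'fy': 478.6945804580801, 'cx': 272.3496176114943, 'cy': 214.9045739327975, 'rvec': array([ 0.94910089,  2.63858944, -0.84704393]), 'tvec': array([ 0.44774418, -0.26490676,  1.63281941])}
wrist {'fx': 364.389284844672, 'fy': 364.389284844672, 'cx': 280.2271763177117, 'cy': 204.8102806170341, 'tool_from_camera': array([[-4.30550345e-04, -9.62510172e-01, -2.71245246e-01,
         7.72900475e-02],
       [ 9.99999907e-01, -4.20459600e-04, -9.53147135e-05,
         1.27831856e-03],
       [-2.23062861e-05, -2.71245261e-01,  9.62510264e-01,
        -1.69895456e-01],
       [ 0.00000000e+00,  0.00000000e+00,  0.00000000e+00,
         1.00000000e+00]])}
```

View pics/top0.png

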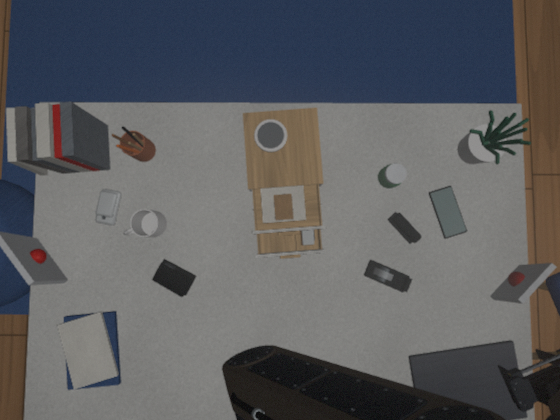

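View pics/scene0.png

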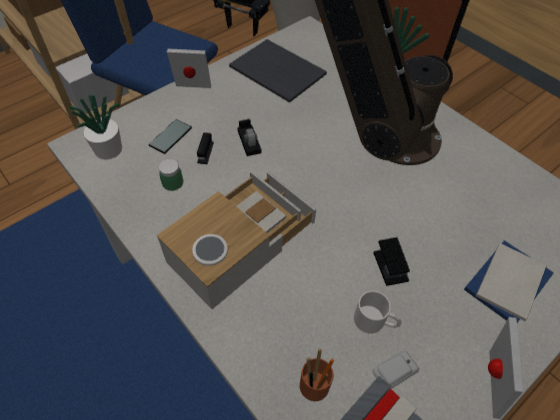

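The top view shows the organiser at about (285,180), opening toward the robot. The upper drawer's front is at row ~230 and the lower drawer's at ~254. The stapler is at (404,227), tape at (388,275), punch at (174,277) and candle at (392,175). Next I'll enlarge the middle of the view.

```bash
python3 - <<'E'
import cv2,pickle
f=pickle.load(open("c0.pkl","rb"))["top"]["frame"]
c=f[95:295,235:435];c=cv2.resize(c,None,fx=3,fy=3,interpolation=cv2.INTER_CUBIC);cv2.imwrite("pics/crop0.png",cv2.convertScaleAbs(c,alpha=1.5))
E
```

```text
(no output)
```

View pics/crop0.png

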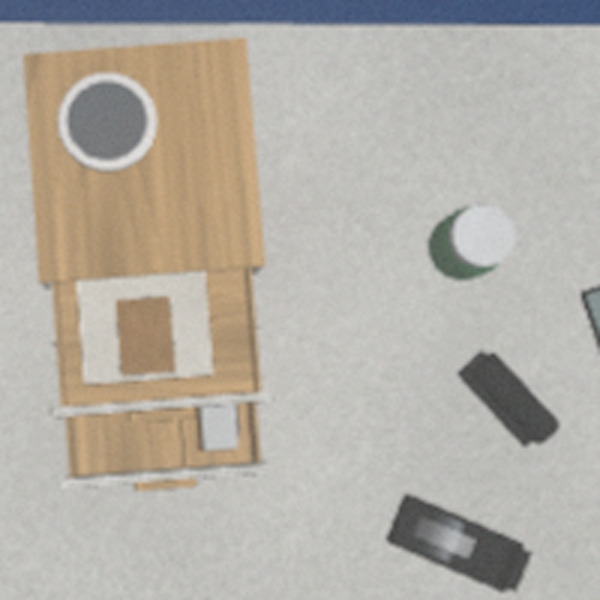

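```bash
cat > h.py <<'E'
import numpy as np,cv2
def ray(c,uv):
    R=cv2.Rodrigues(np.array(c["rvec"]))[0];o=-R.T@c["tvec"]
    K=np.array([[c["fx"],0,c["cx"]],[0,c["fy"],c["cy"]],[0,0,1]])
    return o,R.T@np.linalg.solve(K,[uv[0],uv[1],1])
def onz(c,uv,z):
    o,d=ray(c,uv);return o+d*(z-o[2])/d[2]
def wristcam(c,s):
    Rt=cv2.Rodrigues(np.array(s["ee_rot"]))[0];M=c["tool_from_camera"]
    R=Rt@M[:3,:3];t=Rt@M[:3,3]+s["tool_pos"]
    c=dict(c);c["rvec"]=cv2.Rodrigues(R.T)[0].ravel();c["tvec"]=-R.T@t;return c
E
python3 - <<'E'
from h import *
import pickle
d=pickle.load(open("c0.pkl","rb"));c=d["top"]
P=lambda x,y,z:onz(c,(235+(x+.5)/3-.5,95+(y+.5)/3-.5),z)
np.set_printoptions(precision=4,suppress=True)
k=[P(x,y,.136) for x,y in((25,55),(246,38),(264,265),(42,284))]
for p in k:print(p)
print("sides",[np.linalg.norm(k[i]-k[(i+1)%4]) for i in range(4)])
for n,x,y,z in(("upL",57,413,.129),("upR",266,399,.129),("loL",66,485,.072),("loR",262,465,.072),("puL",135,489,.04),("puR",197,484,.04),("divider",186,470,.048),("wallL",72,474,.058)):print(n,P(x,y,z))
f=c["frame"];m=(f.max(2)<70).astype(np.uint8)
for name,cam in(("top",c),("scene",d["scene"])):
  f=cam["frame"];m=(f.max(2)<(70)).astype(np.uint8)
  for q in cv2.findContours(m,0,1)[0]:
    if 150<cv2.contourArea(q)<3000:
        r=cv2.minAreaRect(q);b=cv2.boxPoints(r);print(name,r,[onz(cam,p,.05)[:2].round(3).tolist() for p in b])
E
```

```text
[0.8694 0.0988 0.136 ]
[ 0.8859 -0.1029  0.136 ]
[ 0.6772 -0.1184  0.136 ]
[0.6593 0.0813 0.136 ]
sides [np.float64(0.2023061639664031), np.float64(0.20930145280397475), np.float64(0.2004969502491173), np.float64(0.2108563988577718)]
upL [0.5436 0.0674 0.129 ]
upR [ 0.5568 -0.1204  0.129 ]
loL [0.4764 0.0623 0.072 ]
loR [ 0.4958 -0.1227  0.072 ]
puL [ 0.471  -0.0028  0.04  ]
puR [ 0.4761 -0.063   0.04  ]
divider [ 0.4899 -0.0519  0.048 ]
wallL [0.4861 0.0575 0.058 ]
top ((14.022872924804688, 294.939697265625), (11.399019241333008, 34.653018951416016), 65.77225494384766) [[0.357, 0.811], [0.398, 0.722], [0.368, 0.707], [0.328, 0.796]]
top ((552.0, 293.5), (43.0, 14.0), 90.0) [[0.433, -0.767], [0.433, -0.807], [0.312, -0.801], [0.312, -0.761]]
top ((387.799072265625, 275.9554748535156), (45.88044357299805, 16.872159957885742), 23.80594253540039) [[0.425, -0.244], [0.469, -0.264], [0.416, -0.384], [0.372, -0.364]]
top ((173.45281982421875, 277.5849304199219), (36.90885925292969, 25.059173583984375), 29.054607391357422) [[0.408, 0.367], [0.47, 0.333], [0.419, 0.239], [0.357, 0.273]]
top 
[... 2175 characters left out ...]
33, -0.379], [0.379, -0.368], [0.446, -0.216], [0.497, -0.227]]
scene ((186.94876098632812, 75.90615844726562), (21.2475643157959, 28.515419006347656), 83.1572265625) [[0.435, -0.761], [0.343, -0.711], [0.404, -0.606], [0.493, -0.654]]
scene ((210.13482666015625, 53.584266662597656), (10.811978340148926, 22.047958374023438), 32.00538635253906) [[0.331, -0.729], [0.23, -0.797], [0.224, -0.744], [0.324, -0.679]]
scene ((277.3294372558594, 68.78782653808594), (88.0364990234375, 44.862613677978516), 30.65066909790039) [[0.269, -0.635], [0.052, -0.774], [0.011, -0.377], [0.214, -0.276]]
scene ((241.5, 18.0), (36.0, 57.0), 90.0) [[0.055, -1.031], [-0.133, -0.878], [0.031, -0.679], [0.204, -0.821]]
```

>>> {"fn": "carry_out", "kwargs": {
  "plan": [
    {"turn":0.85,"fingers":0},
    {"turn":0.85,"fingers":0},
    {"turn":0.84,"fingers":0},
    {"tx":0.43,"ty":-0.73},
    {"tx":0.43,"ty":-0.73},
    {"tx":0.43,"ty":-0.73},
    {"tx":0.43,"ty":-0.73},
    {"tx":0.43,"ty":-0.73},
    {"tx":0.43,"ty":-0.73},
    {"tx":0.43,"ty":-0.73},
    {"tx":0.43,"ty":-0.73},
    {"tx":0.43,"ty":-0.73}
  ]
}}

```text
schema error: expected keys fingers, tx, ty, tz, turn
```

```bash
cat >> h.py <<'E'
def pose(s):
    R=cv2.Rodrigues(np.array(s["ee_rot"]))[0];return np.array(s["tool_pos"]),np.arctan2(R[1,0],R[0,0]),R
def to(s,x,y,z,yaw):
    p,w,R=pose(s);t=-(yaw-w)/.12
    d=np.array([x,y,z])-p;c,q=np.cos(yaw),np.sin(yaw)
    print("turn %.2f then tx %.2f ty %.2f tz %.2f | yaw now %.3f tilt %.3f"%(t,(c*d[0]+q*d[1])/.06,(q*d[0]-c*d[1])/.06,-d[2]/.06,w,np.hypot(R[0,2],R[1,2])))
E
python3 - <<'E'
import station
from station import *
from h import *
print([n for n in dir(station) if not n.startswith("__")],getattr(station,"hold_point_z",None))
s=state();print(s["time"],s["tool_pos"],s["opening"]);to(s,.495,-.033,.10,.082)
E
```

```text
['PlanningError', 'camera', 'hold_point_z', 'sign_off', 'state'] 0.0188
0.15 [ 0.23572534 -0.57866518  0.21420799] 1.0029154052822413
turn 2.54 then tx 5.05 ty -8.71 tz 1.90 | yaw now 0.387 tilt 0.001
```

All five keys are needed in every row.

>>> {"fn": "carry_out", "kwargs": {
  "plan": [
    {"turn":0.85,"fingers":0,"tx":0,"ty":0,"tz":0},
    {"turn":0.85,"fingers":0,"tx":0,"ty":0,"tz":0},
    {"turn":0.84,"fingers":0,"tx":0,"ty":0,"tz":0},
    {"tx":0.43,"ty":-0.73,"tz":0,"turn":0,"fingers":0},
    {"tx":0.43,"ty":-0.73,"tz":0,"turn":0,"fingers":0},
    {"tx":0.43,"ty":-0.73,"tz":0,"turn":0,"fingers":0},
    {"tx":0.43,"ty":-0.73,"tz":0,"turn":0,"fingers":0},
    {"tx":0.43,"ty":-0.73,"tz":0,"turn":0,"fingers":0},
    {"tx":0.43,"ty":-0.73,"tz":0,"turn":0,"fingers":0},
    {"tx":0.43,"ty":-0.73,"tz":0,"turn":0,"fingers":0},
    {"tx":0.43,"ty":-0.73,"tz":0,"turn":0,"fingers":0},
    {"tx":0.43,"ty":-0.73,"tz":0,"turn":0,"fingers":0}
  ]
}}

```text
time: 1.65
tool_pos: [0.4354, -0.1654, 0.2147]
ee_rot: [3.139, 0.129, 0.0]
ft_force: [0.4, -0.7, -0.7]
opening: 0.005
grasp_force: 0.0
```

```bash
python3 - <<'E'
from station import *
from h import *
s=state();print(s["time"],s["tool_pos"],s["opening"]);to(s,.495,-.033,.10,.082)
E
```

```text
1.65 [ 0.43540551 -0.1653844   0.2146569 ] 0.004626921679288
turn -0.00 then tx 1.17 ty -2.12 tz 1.91 | yaw now 0.082 tilt 0.000
```

Motion tracks accurately. I'll go in front of the upper pull and take a wrist look before pushing.

>>> {"fn": "carry_out", "kwargs": {
  "plan": [
    {"tx":0.39,"ty":-0.7,"tz":0,"turn":0,"fingers":0},
    {"tx":0.39,"ty":-0.7,"tz":0,"turn":0,"fingers":0},
    {"tx":0.39,"ty":-0.72,"tz":0,"turn":0,"fingers":0},
    {"tx":0,"ty":0,"tz":0.7,"turn":0,"fingers":0},
    {"tx":0,"ty":0,"tz":0.7,"turn":0,"fingers":0},
    {"tx":0,"ty":0,"tz":0.5,"turn":0,"fingers":0},
    {"tx":0,"ty":0,"tz":0,"turn":0,"fingers":0}
  ]
}}

```text
time: 2.52
tool_pos: [0.4935, -0.0342, 0.0991]
ee_rot: [-3.138, -0.129, 0.006]
ft_force: [0.0, -0.2, 0.7]
opening: 0.008
grasp_force: 0.0
```

```bash
python3 - <<'E'
from station import *
from h import *
import pickle
s=state();print(s["tool_pos"]);c=wristcam(camera("wrist"),s);pickle.dump(c,open("w1.pkl","wb"));cv2.imwrite("pics/w1.png",c["frame"])
E
```

```text
[ 0.49354432 -0.03422938  0.09913612]
```

View pics/w1.png

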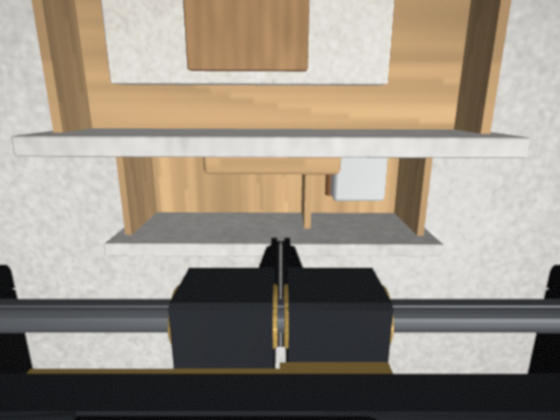

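The wrist view shows the upper pull at cols 204–340, with its outer edge at row 173. The finger is at col 281 and the plate is parallel to the image rows, so the yaw is right and the finger is roughly centred.

```bash
python3 - <<'E'
from h import *
import pickle
c=pickle.load(open("w1.pkl","rb"))
for n,u,v,z in(("pullL",204,173,.113),("pullR",340,173,.113),("plL",14,155,.129),("plR",527,156,.129),("loL",107,243,.072),("loR",441,243,.072),("divtop",307,212,.048)):print(n,onz(c,(u,v),z).round(4))
E
```

```text
pullL [0.5389 0.0017 0.113 ]
pullR [ 0.5437 -0.0571  0.113 ]
plL [0.5433 0.0715 0.129 ]
plR [ 0.559  -0.1249  0.129 ]
loL [0.4844 0.0648 0.072 ]
loR [ 0.5003 -0.1279  0.072 ]
divtop [ 0.5054 -0.0512  0.048 ]
```

>>> {"fn": "carry_out", "kwargs": {
  "plan": [
    {"tx":0.25,"ty":0,"tz":0,"turn":0,"fingers":0},
    {"tx":0.25,"ty":0,"tz":0,"turn":0,"fingers":0},
    {"tx":0.06,"ty":0,"tz":0,"turn":0,"fingers":0},
    {"tx":0.06,"ty":0,"tz":0,"turn":0,"fingers":0},
    {"tx":0.12,"ty":0,"tz":0,"turn":0,"fingers":0},
    {"tx":0.12,"ty":0,"tz":0,"turn":0,"fingers":0},
    {"tx":0.12,"ty":0,"tz":0,"turn":0,"fingers":0},
    {"tx":0.12,"ty":0,"tz":0,"turn":0,"fingers":0},
    {"tx":0.12,"ty":0,"tz":0,"turn":0,"fingers":0},
    {"tx":0.12,"ty":0,"tz":0,"turn":0,"fingers":0},
    {"tx":0.12,"ty":0,"tz":0,"turn":0,"fingers":0},
    {"tx":0.12,"ty":0,"tz":0,"turn":0,"fingers":0}
  ]
}}

```text
time: 4.08
tool_pos: [0.5894, -0.0267, 0.1006]
ee_rot: [3.139, 0.129, 0.0]
ft_force: [-1.5, -1.0, 0.4]
opening: 0.006
grasp_force: 0.6
```

>>> {"fn": "carry_out", "kwargs": {
  "plan": [
    {"tx":0.1,"ty":0,"tz":0,"turn":0,"fingers":0},
    {"tx":0.1,"ty":0,"tz":0,"turn":0,"fingers":0},
    {"tx":0.06,"ty":0,"tz":0,"turn":0,"fingers":0},
    {"tx":0.06,"ty":0,"tz":0,"turn":0,"fingers":0},
    {"tx":0.04,"ty":0,"tz":0,"turn":0,"fingers":0},
    {"tx":0.04,"ty":0,"tz":0,"turn":0,"fingers":0},
    {"tx":0.04,"ty":0,"tz":0,"turn":0,"fingers":0},
    {"tx":0.04,"ty":0,"tz":0,"turn":0,"fingers":0}
  ]
}}

```text
time: 5.08
tool_pos: [0.6178, -0.0243, 0.1006]
ee_rot: [3.139, 0.129, -0.0]
ft_force: [-0.3, -0.7, 0.1]
opening: 0.006
grasp_force: 0.5
```

>>> {"fn": "carry_out", "kwargs": {
  "plan": [
    {"tx":0.05,"ty":0,"tz":0,"turn":0,"fingers":0},
    {"tx":0.05,"ty":0,"tz":0,"turn":0,"fingers":0},
    {"tx":0.05,"ty":0,"tz":0,"turn":0,"fingers":0},
    {"tx":0.04,"ty":0,"tz":0,"turn":0,"fingers":0},
    {"tx":0.04,"ty":0,"tz":0,"turn":0,"fingers":0},
    {"tx":0.04,"ty":0,"tz":0,"turn":0,"fingers":0}
  ]
}}

```text
time: 5.82
tool_pos: [0.6342, -0.023, 0.1006]
ee_rot: [3.139, 0.129, 0.001]
ft_force: [-1.5, -0.4, -0.5]
opening: 0.006
grasp_force: 0.6
```

>>> {"fn": "carry_out", "kwargs": {
  "plan": [
    {"tx":0.03,"ty":0,"tz":0,"turn":0,"fingers":0},
    {"tx":0.03,"ty":0,"tz":0,"turn":0,"fingers":0},
    {"tx":0.03,"ty":0,"tz":0,"turn":0,"fingers":0}
  ]
}}

```text
time: 6.2
tool_pos: [0.6395, -0.0225, 0.1007]
ee_rot: [3.139, 0.129, 0.001]
ft_force: [0.4, 0.8, 0.6]
opening: 0.005
grasp_force: 0.0
```

>>> {"fn": "carry_out", "kwargs": {
  "plan": [
    {"tx":0.03,"ty":0,"tz":0,"turn":0,"fingers":0},
    {"tx":0.03,"ty":0,"tz":0,"turn":0,"fingers":0},
    {"tx":0.03,"ty":0,"tz":0,"turn":0,"fingers":0}
  ]
}}

```text
time: 6.58
tool_pos: [0.6408, -0.0223, 0.1006]
ee_rot: [-3.139, -0.129, 0.015]
ft_force: [-26.9, -4.9, 16.2]
opening: 0.005
grasp_force: 13.3
```

Home: it snapped in, then met the stop. I'll back off and go above the stapler with the fingers open.

>>> {"fn": "carry_out", "kwargs": {
  "plan": [
    {"tx":-0.3,"ty":0,"tz":0,"turn":0,"fingers":0},
    {"tx":-0.7,"ty":0,"tz":0,"turn":0,"fingers":0},
    {"tx":-0.5,"ty":0,"tz":-0.7,"turn":0,"fingers":95},
    {"tx":0,"ty":0.3,"tz":-0.8,"turn":0,"fingers":95},
    {"tx":0,"ty":0.5,"tz":-0.8,"turn":0,"fingers":95},
    {"tx":0,"ty":0.8,"tz":0,"turn":0,"fingers":95},
    {"tx":0,"ty":0.8,"tz":0,"turn":0,"fingers":95},
    {"tx":0,"ty":0.8,"tz":0,"turn":0,"fingers":95},
    {"tx":0,"ty":0.8,"tz":0,"turn":0,"fingers":95},
    {"tx":0,"ty":0.8,"tz":0,"turn":0,"fingers":95},
    {"tx":0,"ty":0.7,"tz":0,"turn":0,"fingers":95},
    {"tx":0,"ty":0,"tz":0,"turn":-0.9,"fingers":95}
  ]
}}

```text
time: 8.07
tool_pos: [0.5815, -0.3612, 0.2379]
ee_rot: [3.127, 0.297, -0.0]
ft_force: [-0.1, 0.3, 0.3]
opening: 0.978
grasp_force: 0.0
```

>>> {"fn": "carry_out", "kwargs": {
  "plan": [
    {"tx":0,"ty":0,"tz":0,"turn":-0.9,"fingers":95},
    {"tx":0,"ty":0,"tz":0,"turn":-0.9,"fingers":95},
    {"tx":0,"ty":0,"tz":0,"turn":-0.9,"fingers":95},
    {"tx":0,"ty":0,"tz":0,"turn":-0.9,"fingers":95},
    {"tx":0,"ty":0,"tz":0,"turn":-0.9,"fingers":95},
    {"tx":0,"ty":0,"tz":0,"turn":0,"fingers":95}
  ]
}}

```text
time: 8.82
tool_pos: [0.582, -0.3583, 0.2386]
ee_rot: [2.935, 1.12, 0.0]
ft_force: [0.6, -0.3, -1.0]
opening: 1.004
grasp_force: 0.0
```

```bash
python3 - <<'E'
from station import *
from h import *
import pickle
s=state();print(s["tool_pos"],pose(s)[1]);c=wristcam(camera("wrist"),s);pickle.dump(c,open("w2.pkl","wb"));cv2.imwrite("pics/w2.png",c["frame"])
f=c["frame"];t=camera("top");pickle.dump(t,open("t2.pkl","wb"));cv2.imwrite("pics/t2.png",cv2.resize(t["frame"][95:295,235:435],None,fx=3,fy=3,interpolation=cv2.INTER_CUBIC))
E
```

```text
[ 0.58195935 -0.35833353  0.23862851] 0.729308914063078
```

View pics/w2.png

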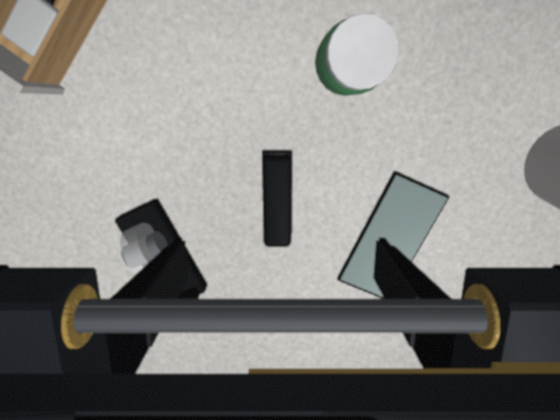

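View pics/t2.png

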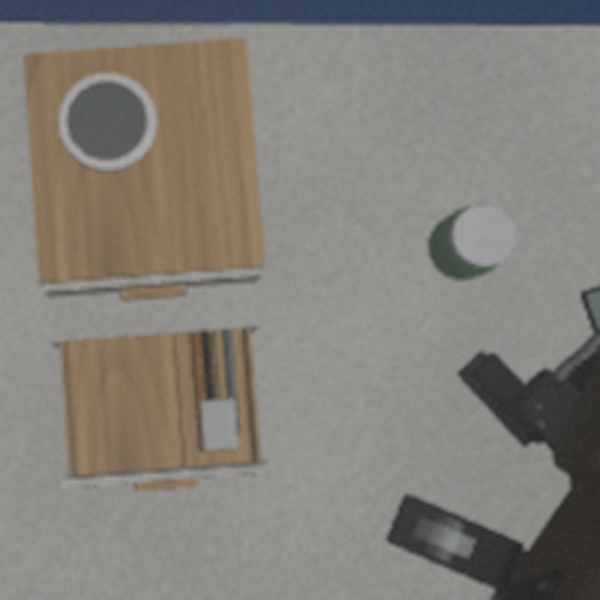

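The upper drawer is shut. In the wrist view the stapler stands upright in the image (cols 263–292, rows 150–247), so the yaw matches. In the top crop the lower tier's roof edge is at row ~335.

```bash
python3 - <<'E'
from station import *
from h import *
import pickle
c=pickle.load(open("w2.pkl","rb"));f=c["frame"]
m=(f.max(2)<75).astype(np.uint8);m[262:]=0;m[:,:230]=0;m[:,330:]=0
q=max(cv2.findContours(m,0,1)[0],key=cv2.contourArea);r=cv2.minAreaRect(q);print(r)
for z in(.05,.0):
  B=np.array([onz(c,p,z)[:2] for p in cv2.boxPoints(r)]);print(z,B.mean(0),[np.linalg.norm(B[i]-B[i-1]).round(4) for i in range(4)],[np.arctan2(*(B[i]-B[i-1])[::-1]).round(3) for i in range(4)])
s=state();
t=pickle.load(open("t2.pkl","rb"))
P=lambda x,y,z:onz(t,(235+(x+.5)/3-.5,95+(y+.5)/3-.5),z).round(4)
for n,x,y,z in(("roofL",53,345,.08),("roofR",257,327,.08),("loL",66,486,.072),("loR",262,465,.072),("divRoof",180,333,.08),("div0",186,470,.048),("divfar",180,335,.048),("wallLnear",70,477,.058),("wallLfar",62,343,.058),("floorLnear",76,475,.01),("upplateL",46,296,.129),("upplateR",261,277,.129)):print(n,P(x,y,z))
print(onz(c,(277.5,0),.05))
E
```

```text
((277.0, 198.0), (94.0, 28.0), 90.0)
0.05 [ 0.5667205  -0.36952432] [np.float64(0.0989), np.float64(0.0275), np.float64(0.0989), np.float64(0.0295)] [np.float64(0.716), np.float64(-0.842), np.float64(-2.405), np.float64(2.3)]
0.0 [ 0.5564703  -0.37806905] [np.float64(0.1127), np.float64(0.0313), np.float64(0.1127), np.float64(0.0337)] [np.float64(0.716), np.float64(-0.842), np.float64(-2.405), np.float64(2.3)]
roofL [0.6082 0.0751 0.08  ]
roofR [ 0.6259 -0.1177  0.08  ]
loL [0.4754 0.0623 0.072 ]
loR [ 0.4958 -0.1227  0.072 ]
divRoof [ 0.62   -0.0449  0.08  ]
div0 [ 0.4899 -0.0519  0.048 ]
divfar [ 0.6206 -0.0461  0.048 ]
wallLnear [0.4832 0.0594 0.058 ]
wallLfar [0.6117 0.0681 0.058 ]
floorLnear [0.483  0.0562 0.01  ]
upplateL [0.6493 0.0782 0.129 ]
upplateR [ 0.6672 -0.1164  0.129 ]
[ 0.70333759 -0.24871769  0.05      ]
```

```bash
python3 - <<'E'
from station import *
from h import *
to(state(),.5665,-.3695,.02,.725)
E
```

```text
turn 0.02 then tx -0.32 ty -0.03 tz 3.64 | yaw now 0.727 tilt 0.000
```

>>> {"fn": "carry_out", "kwargs": {
  "plan": [
    {"tx":-0.32,"ty":-0.03,"tz":0.4,"turn":0,"fingers":80},
    {"tx":0,"ty":0,"tz":0.6,"turn":0,"fingers":80},
    {"tx":0,"ty":0,"tz":0.6,"turn":0,"fingers":80},
    {"tx":0,"ty":0,"tz":0.6,"turn":0,"fingers":80},
    {"tx":0,"ty":0,"tz":0.6,"turn":0,"fingers":80},
    {"tx":0,"ty":0,"tz":0.5,"turn":0,"fingers":80},
    {"tx":0,"ty":0,"tz":0.34,"turn":0,"fingers":80},
    {"tx":0,"ty":0,"tz":0,"turn":0,"fingers":80}
  ]
}}

```text
time: 9.93
tool_pos: [0.566, -0.3695, 0.0191]
ee_rot: [-2.933, -1.12, 0.002]
ft_force: [-0.1, -0.3, 0.6]
opening: 0.84
grasp_force: 0.0
```

>>> {"fn": "carry_out", "kwargs": {
  "plan": [
    {"tx":0,"ty":0,"tz":0,"turn":0,"fingers":45},
    {"tx":0,"ty":0,"tz":0,"turn":0,"fingers":36},
    {"tx":0,"ty":0,"tz":0,"turn":0,"fingers":30},
    {"tx":0,"ty":0,"tz":0,"turn":0,"fingers":20},
    {"tx":0,"ty":0,"tz":0,"turn":0,"fingers":20},
    {"tx":0,"ty":0,"tz":0,"turn":0,"fingers":20},
    {"tx":0,"ty":0,"tz":0,"turn":0,"fingers":20}
  ],
  "newtons": 20
}}

```text
time: 10.8
tool_pos: [0.5663, -0.3697, 0.0203]
ee_rot: [-2.934, -1.121, 0.0]
ft_force: [-1.3, 1.6, 2.6]
opening: 0.314
grasp_force: 20.0
```

Grasped, at 29.9 mm opening, which fits the 30 mm arm. I'll lift, turn and carry it over the drawer.

>>> {"fn": "carry_out", "kwargs": {
  "plan": [
    {"tx":0,"ty":0,"tz":-0.2,"turn":0,"fingers":20},
    {"tx":0,"ty":0,"tz":-0.5,"turn":0,"fingers":20},
    {"tx":0,"ty":0,"tz":-0.7,"turn":0,"fingers":20},
    {"tx":0,"ty":0,"tz":-0.7,"turn":0,"fingers":20},
    {"tx":0,"ty":0,"tz":-0.7,"turn":0,"fingers":20},
    {"tx":0,"ty":0,"tz":-0.5,"turn":0.7,"fingers":20},
    {"tx":0,"ty":0,"tz":0,"turn":0.8,"fingers":20},
    {"tx":0,"ty":0,"tz":0,"turn":0.8,"fingers":20},
    {"tx":0,"ty":0,"tz":0,"turn":0.8,"fingers":20},
    {"tx":0,"ty":0,"tz":0,"turn":0.8,"fingers":20},
    {"tx":0,"ty":0,"tz":0,"turn":0.8,"fingers":20},
    {"tx":0,"ty":0,"tz":0,"turn":0.65,"fingers":20}
  ]
}}

```text
time: 12.3
tool_pos: [0.5663, -0.3698, 0.2189]
ee_rot: [3.138, 0.134, 0.001]
ft_force: [-0.1, -0.2, -1.4]
opening: 0.317
grasp_force: 20.0
```

```bash
python3 - <<'E'
from station import *
from h import *
s=state();print(s["tool_pos"],s["opening"],s["grasp_force"]);to(s,.557,.008,.2,.085)
E
```

```text
[ 0.56631601 -0.36980168  0.21887469] 0.3170567707125202 19.99772161245346
turn 0.00 then tx 0.38 ty -6.29 tz 0.31 | yaw now 0.085 tilt 0.001
```

>>> {"fn": "carry_out", "kwargs": {
  "plan": [
    {"tx":-0.07,"ty":-0.5,"tz":0,"turn":0,"fingers":20},
    {"tx":-0.07,"ty":-0.7,"tz":0,"turn":0,"fingers":20},
    {"tx":-0.07,"ty":-0.7,"tz":0,"turn":0,"fingers":20},
    {"tx":-0.07,"ty":-0.7,"tz":0,"turn":0,"fingers":20},
    {"tx":-0.07,"ty":-0.7,"tz":0,"turn":0,"fingers":20},
    {"tx":-0.07,"ty":-0.7,"tz":0,"turn":0,"fingers":20},
    {"tx":-0.07,"ty":-0.7,"tz":0,"turn":0,"fingers":20},
    {"tx":-0.07,"ty":-0.7,"tz":0,"turn":0,"fingers":20},
    {"tx":-0.07,"ty":-0.6,"tz":0,"turn":0,"fingers":20},
    {"tx":0,"ty":-0.29,"tz":0,"turn":0,"fingers":20},
    {"tx":0,"ty":0,"tz":0,"turn":0,"fingers":20}
  ]
}}

```text
time: 13.68
tool_pos: [0.4958, 0.0033, 0.2186]
ee_rot: [3.138, 0.141, 0.001]
ft_force: [-0.2, -0.5, -1.9]
opening: 0.315
grasp_force: 20.0
```

```bash
python3 - <<'E'
from station import *
from h import *
import pickle
s=state();print(s["tool_pos"],s["opening"]);c=wristcam(camera("wrist"),s);pickle.dump(c,open("w3.pkl","wb"));cv2.imwrite("pics/w3.png",c["frame"])
E
```

```text
[0.49579693 0.00327628 0.21863155] 0.31513882821432315
```

View pics/w3.png

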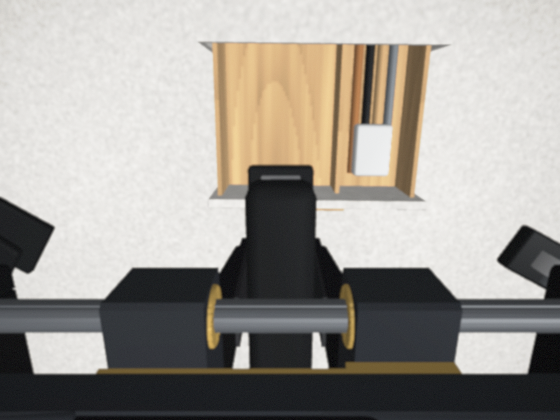

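The roof edge is at row 44 and the plate's inner top edge at row 199. The wide compartment lies between the left wall (inner face ~col 225) and the divider (~cols 334–340), and the stapler hangs at cols 247–313.

```bash
python3 - <<'E'
from station import *
from h import *
import pickle
c=pickle.load(open("w3.pkl","rb"))
g=lambda u,v,z:onz(c,(u,v),z)
for n,u,v,z in(("innL",210,198,.072),("innR",424,200,.072),("roofL",205,44,.08),("roofR",445,45,.08),("wallLnear_top",219,192,.058),("wallLfar_top",214,46,.058),("div_near",335,191,.048),("div_far",337,46,.048),("floorLnear",233,186,.01),("stTipL",249,167,.169),("stTipR",312,167,.169)):print(n,g(u,v,z).round(4))
E
```

```text
innL [0.4852 0.0646 0.072 ]
innR [ 0.5004 -0.1271  0.072 ]
roofL [0.6117 0.0717 0.08  ]
roofR [ 0.6277 -0.1155  0.08  ]
wallLnear_top [0.4879 0.0589 0.058 ]
wallLfar_top [0.6136 0.0686 0.058 ]
div_near [ 0.4962 -0.0505  0.048 ]
div_far [ 0.6243 -0.0356  0.048 ]
floorLnear [0.4834 0.0516 0.01  ]
stTipL [0.5337 0.0248 0.169 ]
stTipR [ 0.5371 -0.0134  0.169 ]
```

```bash
python3 - <<'E'
from station import *
from h import *
s=state();to(s,.556,.010,.042,.083)
E
```

```text
turn 0.05 then tx 1.01 ty -0.04 tz 2.94 | yaw now 0.089 tilt 0.001
```

>>> {"fn": "carry_out", "kwargs": {
  "plan": [
    {"tx":0.5,"ty":-0.04,"tz":0,"turn":0.05,"fingers":20},
    {"tx":0.51,"ty":0,"tz":0,"turn":0,"fingers":20},
    {"tx":0,"ty":0,"tz":0.3,"turn":0,"fingers":20},
    {"tx":0,"ty":0,"tz":0.4,"turn":0,"fingers":20},
    {"tx":0,"ty":0,"tz":0.4,"turn":0,"fingers":20},
    {"tx":0,"ty":0,"tz":0.4,"turn":0,"fingers":20},
    {"tx":0,"ty":0,"tz":0.4,"turn":0,"fingers":20},
    {"tx":0,"ty":0,"tz":0.4,"turn":0,"fingers":20},
    {"tx":0,"ty":0,"tz":0.4,"turn":0,"fingers":20},
    {"tx":0,"ty":0,"tz":0.24,"turn":0,"fingers":20},
    {"tx":0,"ty":0,"tz":0,"turn":0,"fingers":20}
  ]
}}

```text
time: 15.1
tool_pos: [0.5556, 0.0096, 0.0411]
ee_rot: [-3.139, -0.127, 0.002]
ft_force: [-0.3, -0.1, -0.9]
opening: 0.313
grasp_force: 20.0
```

>>> {"fn": "carry_out", "kwargs": {
  "plan": [
    {"tx":0,"ty":0,"tz":0.06,"turn":0,"fingers":20},
    {"tx":0,"ty":0,"tz":0.06,"turn":0,"fingers":20},
    {"tx":0,"ty":0,"tz":0.04,"turn":0,"fingers":20},
    {"tx":0,"ty":0,"tz":0,"turn":0,"fingers":20}
  ]
}}

```text
time: 15.6
tool_pos: [0.5557, 0.0104, 0.0322]
ee_rot: [3.139, 0.129, 0.0]
ft_force: [0.4, 0.6, -2.2]
opening: 0.315
grasp_force: 20.0
```

Almost down: about 2 mm to go, still carrying the full weight.

>>> {"fn": "carry_out", "kwargs": {
  "plan": [
    {"tx":0,"ty":0,"tz":0.015,"turn":0,"fingers":20},
    {"tx":0,"ty":0,"tz":0.015,"turn":0,"fingers":20},
    {"tx":0,"ty":0,"tz":0,"turn":0,"fingers":20}
  ]
}}

```text
time: 15.98
tool_pos: [0.5557, 0.0103, 0.0304]
ee_rot: [3.139, 0.129, -0.0]
ft_force: [-0.1, -0.2, -2.8]
opening: 0.313
grasp_force: 20.0
```

>>> {"fn": "carry_out", "kwargs": {
  "plan": [
    {"tx":0,"ty":0,"tz":0.01,"turn":0,"fingers":20},
    {"tx":0,"ty":0,"tz":0.01,"turn":0,"fingers":20},
    {"tx":0,"ty":0,"tz":0,"turn":0,"fingers":20}
  ]
}}

```text
time: 16.35
tool_pos: [0.5564, 0.0104, 0.0302]
ee_rot: [3.139, 0.129, 0.003]
ft_force: [-1.5, 0.8, 9.9]
opening: 0.312
grasp_force: 20.0
```

Floor contact. I'll release gently and rise.

>>> {"fn": "carry_out", "kwargs": {
  "plan": [
    {"tx":0,"ty":0,"tz":-0.01,"turn":0,"fingers":31},
    {"tx":0,"ty":0,"tz":0,"turn":0,"fingers":36},
    {"tx":0,"ty":0,"tz":0,"turn":0,"fingers":42},
    {"tx":0,"ty":0,"tz":0,"turn":0,"fingers":50},
    {"tx":0,"ty":0,"tz":0,"turn":0,"fingers":50},
    {"tx":0,"ty":0,"tz":-0.2,"turn":0,"fingers":50},
    {"tx":0,"ty":0,"tz":-0.5,"turn":0,"fingers":50},
    {"tx":0,"ty":0,"tz":-0.7,"turn":0,"fingers":50},
    {"tx":0,"ty":0,"tz":-0.8,"turn":0,"fingers":50},
    {"tx":0,"ty":0,"tz":-0.8,"turn":0,"fingers":50},
    {"tx":-0.6,"ty":0,"tz":0,"turn":0,"fingers":30},
    {"tx":-0.6,"ty":0,"tz":0,"turn":0,"fingers":0}
  ]
}}

```text
time: 17.85
tool_pos: [0.483, 0.0044, 0.211]
ee_rot: [3.139, 0.129, 0.003]
ft_force: [0.1, 0.0, -0.3]
opening: 0.372
grasp_force: 0.0
```

```bash
python3 - <<'E'
from station import *
from h import *
import pickle
s=state();print(s["tool_pos"],s["opening"]);c=wristcam(camera("wrist"),s);pickle.dump(c,open("w4.pkl","wb"));cv2.imwrite("pics/w4.png",c["frame"])
to(s,.435,-.037,.2,.083)
E
```

```text
[0.4829969  0.004445   0.21097924] 0.3720981514676637
turn -0.01 then tx -0.85 ty 0.62 tz 0.18 | yaw now 0.082 tilt 0.002
```

View pics/w4.png

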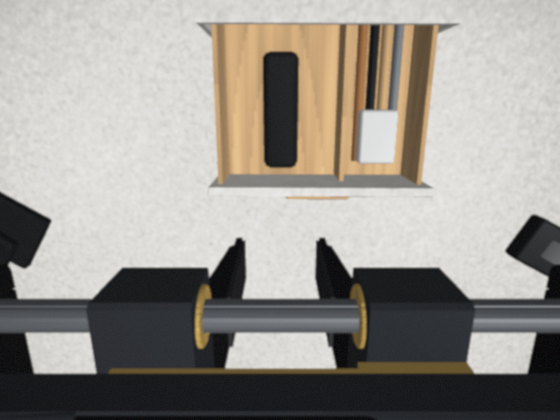

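The stapler stands upright in the wide compartment (cols 264–298, rows 52–167), clear of the walls, plate and roof. Now to the front of the lower pull.

>>> {"fn": "carry_out", "kwargs": {
  "plan": [
    {"tx":-0.43,"ty":0.31,"tz":0,"turn":0,"fingers":0},
    {"tx":-0.42,"ty":0.31,"tz":0,"turn":0,"fingers":0},
    {"tx":0,"ty":0,"tz":0.45,"turn":0,"fingers":0},
    {"tx":0,"ty":0,"tz":0.5,"turn":0,"fingers":0},
    {"tx":0,"ty":0,"tz":0.5,"turn":0,"fingers":0},
    {"tx":0,"ty":0,"tz":0.5,"turn":0,"fingers":0},
    {"tx":0,"ty":0,"tz":0.5,"turn":0,"fingers":0},
    {"tx":0,"ty":0,"tz":0.4,"turn":0,"fingers":0},
    {"tx":0,"ty":0,"tz":0.2,"turn":0,"fingers":0},
    {"tx":0,"ty":0,"tz":0,"turn":0,"fingers":0}
  ]
}}

```text
time: 19.15
tool_pos: [0.4362, -0.0368, 0.0268]
ee_rot: [-3.139, -0.129, 0.001]
ft_force: [-0.1, 0.0, 0.6]
opening: 0.002
grasp_force: 0.0
```

>>> {"fn": "carry_out", "kwargs": {
  "plan": [
    {"tx":0.15,"ty":0,"tz":0,"turn":0,"fingers":0},
    {"tx":0.15,"ty":0,"tz":0,"turn":0,"fingers":0},
    {"tx":0.06,"ty":0,"tz":0,"turn":0,"fingers":0},
    {"tx":0.04,"ty":0,"tz":0,"turn":0,"fingers":0},
    {"tx":0.04,"ty":0,"tz":0,"turn":0,"fingers":0},
    {"tx":0.04,"ty":0,"tz":0,"turn":0,"fingers":0},
    {"tx":0.04,"ty":0,"tz":0,"turn":0,"fingers":0},
    {"tx":0.05,"ty":0,"tz":0,"turn":0,"fingers":0},
    {"tx":0.06,"ty":0,"tz":0,"turn":0,"fingers":0},
    {"tx":0.07,"ty":0,"tz":0,"turn":0,"fingers":0},
    {"tx":0.08,"ty":0,"tz":0,"turn":0,"fingers":0}
  ]
}}

```text
time: 20.52
tool_pos: [0.4831, -0.0329, 0.0268]
ee_rot: [3.139, 0.129, -0.0]
ft_force: [-1.9, 0.3, 0.1]
opening: 0.005
grasp_force: 0.6
```

>>> {"fn": "carry_out", "kwargs": {
  "plan": [
    {"tx":0.08,"ty":0,"tz":0,"turn":0,"fingers":0},
    {"tx":0.08,"ty":0,"tz":0,"turn":0,"fingers":0},
    {"tx":0.08,"ty":0,"tz":0,"turn":0,"fingers":0},
    {"tx":0.08,"ty":0,"tz":0,"turn":0,"fingers":0},
    {"tx":0.08,"ty":0,"tz":0,"turn":0,"fingers":0},
    {"tx":0.08,"ty":0,"tz":0,"turn":0,"fingers":0},
    {"tx":0.08,"ty":0,"tz":0,"turn":0,"fingers":0},
    {"tx":0.08,"ty":0,"tz":0,"turn":0,"fingers":0},
    {"tx":0.08,"ty":0,"tz":0,"turn":0,"fingers":0},
    {"tx":0.08,"ty":0,"tz":0,"turn":0,"fingers":0},
    {"tx":0.07,"ty":0,"tz":0,"turn":0,"fingers":0},
    {"tx":0.06,"ty":0,"tz":0,"turn":0,"fingers":0}
  ]
}}

```text
time: 22.02
tool_pos: [0.5387, -0.0284, 0.0268]
ee_rot: [3.139, 0.129, 0.0]
ft_force: [-2.1, -0.8, 0.3]
opening: 0.006
grasp_force: 0.6
```

>>> {"fn": "carry_out", "kwargs": {
  "plan": [
    {"tx":0.06,"ty":0,"tz":0,"turn":0,"fingers":0},
    {"tx":0.06,"ty":0,"tz":0,"turn":0,"fingers":0},
    {"tx":0.06,"ty":0,"tz":0,"turn":0,"fingers":0},
    {"tx":0.05,"ty":0,"tz":0,"turn":0,"fingers":0},
    {"tx":0.05,"ty":0,"tz":0,"turn":0,"fingers":0},
    {"tx":0.04,"ty":0,"tz":0,"turn":0,"fingers":0},
    {"tx":0.04,"ty":0,"tz":0,"turn":0,"fingers":0},
    {"tx":0.04,"ty":0,"tz":0,"turn":0,"fingers":0},
    {"tx":0.04,"ty":0,"tz":0,"turn":0,"fingers":0}
  ]
}}

```text
time: 23.15
tool_pos: [0.5649, -0.0263, 0.0268]
ee_rot: [3.139, 0.129, -0.0]
ft_force: [-0.6, -1.6, 0.1]
opening: 0.004
grasp_force: 0.5
```

>>> {"fn": "carry_out", "kwargs": {
  "plan": [
    {"tx":0.04,"ty":0,"tz":0,"turn":0,"fingers":0},
    {"tx":0.04,"ty":0,"tz":0,"turn":0,"fingers":0},
    {"tx":0.04,"ty":0,"tz":0,"turn":0,"fingers":0},
    {"tx":0.03,"ty":0,"tz":0,"turn":0,"fingers":0},
    {"tx":0.03,"ty":0,"tz":0,"turn":0,"fingers":0},
    {"tx":0.03,"ty":0,"tz":0,"turn":0,"fingers":0}
  ]
}}

```text
time: 23.9
tool_pos: [0.5766, -0.0253, 0.0268]
ee_rot: [-3.139, -0.129, 0.003]
ft_force: [-4.5, -2.8, 2.6]
opening: 0.007
grasp_force: 2.5
```

>>> {"fn": "carry_out", "kwargs": {
  "plan": [
    {"tx":0.03,"ty":0,"tz":0,"turn":0,"fingers":0},
    {"tx":0.03,"ty":0,"tz":0,"turn":0,"fingers":0},
    {"tx":0.03,"ty":0,"tz":0,"turn":0,"fingers":0}
  ]
}}

```text
time: 24.28
tool_pos: [0.5829, -0.0248, 0.0268]
ee_rot: [3.139, 0.129, 0.0]
ft_force: [-0.3, -0.7, -0.4]
opening: 0.005
grasp_force: 0.8
```

>>> {"fn": "carry_out", "kwargs": {
  "plan": [
    {"tx":0.03,"ty":0,"tz":0,"turn":0,"fingers":0},
    {"tx":0.03,"ty":0,"tz":0,"turn":0,"fingers":0},
    {"tx":0.02,"ty":0,"tz":0,"turn":0,"fingers":0}
  ]
}}

```text
time: 24.65
tool_pos: [0.5879, -0.0243, 0.0269]
ee_rot: [3.139, 0.129, 0.001]
ft_force: [0.2, -0.3, 0.6]
opening: 0.001
grasp_force: 0.0
```

>>> {"fn": "carry_out", "kwargs": {
  "plan": [
    {"tx":0.02,"ty":0,"tz":0,"turn":0,"fingers":0},
    {"tx":0.02,"ty":0,"tz":0,"turn":0,"fingers":0}
  ]
}}

```text
time: 24.9
tool_pos: [0.59, -0.0242, 0.0268]
ee_rot: [3.139, 0.129, 0.0]
ft_force: [-0.3, -1.1, 1.2]
opening: 0.007
grasp_force: 0.0
```

>>> {"fn": "carry_out", "kwargs": {
  "plan": [
    {"tx":0.02,"ty":0,"tz":0,"turn":0,"fingers":0},
    {"tx":0.015,"ty":0,"tz":0,"turn":0,"fingers":0}
  ]
}}

```text
time: 25.15
tool_pos: [0.5905, -0.0241, 0.0268]
ee_rot: [-3.139, -0.129, 0.006]
ft_force: [-10.4, -3.1, 8.3]
opening: 0.004
grasp_force: 5.3
```

The drawer is firm against the stop. I'll back off, rise and check.

>>> {"fn": "carry_out", "kwargs": {
  "plan": [
    {"tx":-0.3,"ty":0,"tz":0,"turn":0,"fingers":0},
    {"tx":-0.7,"ty":0,"tz":0,"turn":0,"fingers":0},
    {"tx":-0.7,"ty":0,"tz":0,"turn":0,"fingers":0},
    {"tx":0,"ty":0,"tz":-0.6,"turn":0,"fingers":0},
    {"tx":0,"ty":0,"tz":-0.8,"turn":0,"fingers":0},
    {"tx":0,"ty":0,"tz":-0.8,"turn":0,"fingers":0},
    {"tx":0,"ty":0,"tz":-0.8,"turn":0,"fingers":0},
    {"tx":0,"ty":0,"tz":0,"turn":0,"fingers":0},
    {"tx":0,"ty":0,"tz":0,"turn":0,"fingers":0}
  ]
}}

```text
time: 26.28
tool_pos: [0.49, -0.0323, 0.2064]
ee_rot: [-3.139, -0.129, 0.0]
ft_force: [0.3, 0.2, -1.0]
opening: 0.002
grasp_force: 0.0
```

```bash
python3 - <<'E'
from station import *
from h import *
s=state();print(s["tool_pos"],s["ft_force"]);c=camera("scene");cv2.imwrite("pics/s5.png",cv2.convertScaleAbs(cv2.resize(c["frame"][100:330,120:420],None,fx=2.6,fy=2.6,interpolation=cv2.INTER_CUBIC),alpha=1.3))
c=camera("wrist");cv2.imwrite("pics/w5.png",c["frame"])
E
```

```text
[ 0.49002358 -0.03229585  0.20636961] [ 0.31538894  0.22030154 -0.96260343]
```

View pics/w5.png

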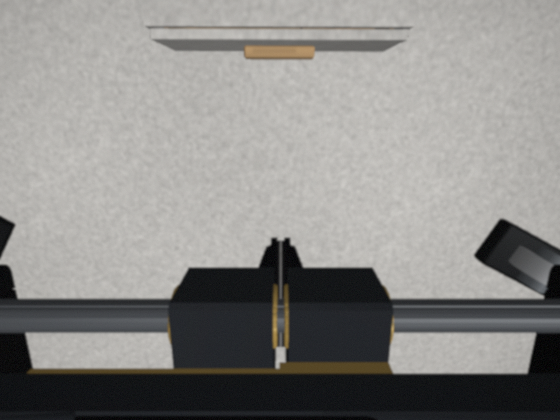

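View pics/s5.png

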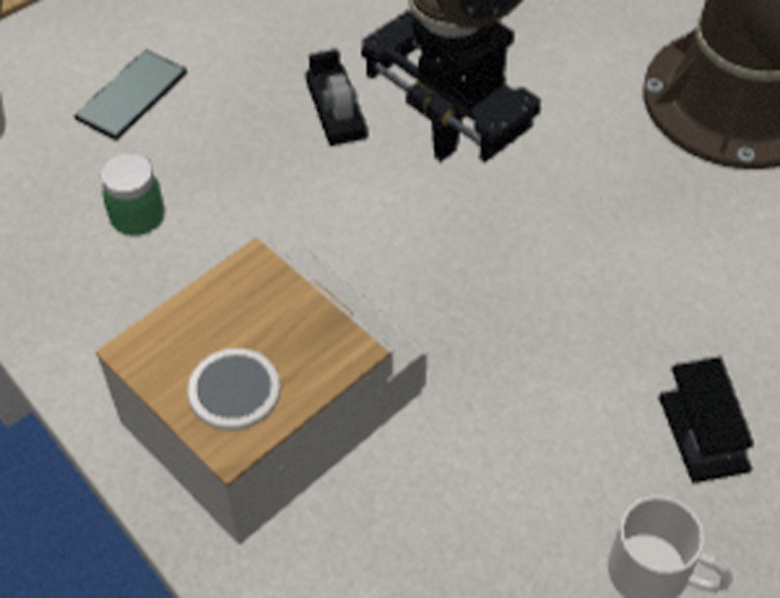

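Both drawers are flush: in the wrist view the lower plate (rows 27–50) meets the tier with no gap. The bystanders I can see are where they stood, and the arm is clear.

```bash
python3 -c "
from station import *
print(sign_off())"
```

```text
the job is handed in; nothing more can be done
None
```

The job is handed in at about 26 s of the 67 s limit: both drawers are pushed home past their catches, with the stapler on its base in the lower drawer's wide compartment and nothing else touched.

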